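Set and lock the parcel gauge

ROBOT

A 6-joint arm with a two-finger parallel gripper is mounted at the origin on the work surface. World frame = base frame: x ahead of the robot, y to its left, z up, the work surface at z = 0. Lengths are in mm, angles in rad, forces in N, time in s.
With the tool pointing down it reaches from about 350 to 875 mm from the base axis. Payload 4.2 kg.
Tool frame: the origin (TCP) lies midway between the tips of the shut fingers; the grasp point (between the pads) lies 19 mm behind it; z points along the fingers, y is the line along which they close (so a half turn about z gives the same grasp; the last joint's range is limited). The gripper opens to 85 mm and grips with 20 to 120 N. Pads are 22 mm wide; open, the fingers measure 114 mm over their backs; the gripper's body (76 mm by 85 mm) begins 54 mm behind the grasp point. The pads swing forward as they close: fully open they stand 13 mm farther back than shut.
Start: joints at [1.361, 0.385, 0.008, 0, -1.194, -0.259], TCP at [282.351, 557.563, 231.312] pointing down, gripper open.
Joint ranges: [-3.14, 3.14], [-1.21, 2.06], [-1.07, 1.41], [-3.16, 2.05], [-2.99, -0.16], [-3.1, 3.1]. Speed limits (rad/s): [2.79, 2.79, 3.14, 3.14, 3.14, 3.14].

INTERFACE

Orientations are given as a unit quaternion [x, y, z, w].
In Python, from bench import arm gives the robot as it stands.
- The arm moves only by the tool send_rows, never from a script. Its argument "targets" is a list of rows, each an object of numbers: "gripper": the gripper command: -1 is fully open, 1 is shut, values between are in proportion; "x", "y", "z": the shift along the tool's x, y, z in cm; "ax", "ay", "az": the turn, a rotation vector about the tool's x, y, z in degrees. A call has 1 to 5 rows; each row shifts and turns the commanded pose from where the row before left it, along the tool's axes as they then stand; what a row does not reach is not made up. A row lasts 1/12 s, in which the tool goes at most 41.7 mm and 7.16 degrees, less where a joint would pass 70% of its speed; a pose out of reach is approached as far as the arm can. A call is refused whole if a number of a shift passes 4.17 or a number of a turn 7.16, either way. A call with a gripper value outside its range is refused whole. The fingers move at their own pace and stop on an object; the grip force is fixed at half the most. Time passes only in rows, so rows that do not move let the fingers close. It gives the time, the measured TCP pose, the force, the opening and the grip force at its end, in the units of the state.
- arm.read_state(): the state, without advancing time (a new reading comes with each control period).
- arm.get_image(name): name is "scene" or "top"; returns (picture, depth): 384x512x3 uint8, red, green, blue; 384x512 float32, mm along the optical axis (not along the pixel's ray), 0 where there is no reading.
- arm.camera_model(name): a dict with "fx", "fy", "cx", "cy" (pixels), "cam_to_world" (4x4, takes a point from camera to world coordinates). Camera axes: x right, y down, z forward; pixel columns grow to the right and rows downward; lengths in mm; the calibration is good to about 2 mm. A picture is of the moment at which its call begins. camera_model takes no time and is no camera call.
- arm.job_done(): hands the job in; it is judged then, once.
Trained networks look in the newest picture that a camera, given by its name, has taken for a name from the list of things; names that differ only in an ending like _2 or _b are one class to them, and where a whole thing is asked for, a point or a joint stands for the part that bears it (a point fixed in the world has none). Each returns a list of dicts, best first, with "score" (0 to 1); they miss things now and then, are a little off and sometimes report something else, mostly with a low value. They report only what shows in the picture. A call takes as long as a camera call.
- arm.boxes_of(camera, thing): "rect" ([left, top, width, height] in pixels, round what is visible of it).
The state is a dict: "clock": time; "joints": joint angles; "joint_vel": joint speeds; "joint_efforts": joint torques, N m; "position": TCP position; "ee_rot": TCP orientation; "contact_force": force on the tool from outside, world axes, zero at the start; "wrist_torque": the same for the moment, N m; "gripper_width": finger opening in mm; "grasp_force": force on a finger pad.
Only numpy, scipy, OpenCV 4.12 (cv2) and the standard library are available. Lean on these libraries where they do the work, as an engineer would, in place of code of your own. Each camera call takes 0.05 s, during which the arm holds its last target. There are 200 camera calls.

TASK

On the parcel sizing gauge, push the sliding stop along its rail with the fingertips until it drops into the notch beside the tall marker pin, without running on past that notch. Then press the stop's raised locking flap down flat and take the hand away. Only push and press: do not pinch the stop or lift the flap, and leave the other things on and around the gauge where they are.

Things in the scene. Friction and masses are not known exactly. Their poses are not given: they have to be found in the camera images.
- gauge: Parcel sizing gauge, fixed: a white board 240 (x) x 420 (y) x 12 mm. Origin: centre of its underside, on the table; y along the rail. Rail: along x = 0, 24 mm wide, 380 mm long, top 26 mm above the table, with an end stop 34 mm high at each end. Three 13 mm wide notches across it at y = -30, +30, +90 mm. A fence 26 mm high lies along the far edge (x = 112 mm).
- stop (a joint): Position of the sliding stop, m: 0 = centred at gauge y -120 mm, growing towards gauge +y, at most 0.25. Notches hold it at 0.09, 0.15 and 0.21; it starts at 0 to 0.06, short of all three. Sliding takes about 1.5 N; in the last 5 mm before a notch's middle it is drawn in by itself (the force dips); pushing it on out of a notch takes 14 to 18 N, so unwanted notches are pushed through.
- stop_mid (a point): Centre of the top of the sliding stop's grey block, 62 mm above the table. The block is 100 (gauge x) x 40 (gauge y) mm and spans 30 to 62 mm above the table; with its two face plates it is 46 mm along y. A small steel pointer sticks out of its +x side.
- plate_rear (a point): Centre of the outer side of the flat upright plate on the stop's -y face, the face to push on: 96 (x) x 3 (y) x 30 mm high; this point is 46 mm above the table and 23 mm from the stop's centre.
- plate_front (a point): The same point of the like plate on the stop's +y face.
- plunger (a joint): Spring plunger hidden inside the stop, m: about 0 while its ball rides on the rail, about 0.0033 when it has dropped into a notch.
- flap (a joint): Angle of the locking flap on top of the stop, rad: 0 flat on the stop, starts raised by 0.6 to 0.85. Stiff hinge that stays where it is left; about 2 N on its tip moves it.
- flap_tip (a point): Middle of the flap's free edge. Flap: steel plate 52 mm long, 34 mm wide (y), 5 mm thick, with a 7 mm round bar as its edge. Its hinge lies along y, 20 mm to gauge +x of the stop's centre, 65.5 mm above the table; it reaches from there towards gauge -x. Lying flat, its upper face is 68 mm above the table (69 mm at the bar).
- pin: Tall marker pin of steel, 56 mm high, 18 mm wide foot, fixed on the board's aluminium strip 88 mm to gauge +x of the rail, level with the wanted notch (same gauge y). Origin at the centre of its foot, on the board; its axes are parallel to the gauge's.
- cap_a: Flat steel cap, 18 mm wide, 7 mm high, on the same strip beside a notch that is not wanted.
- cap_b: Another such cap beside the other unwanted notch.
- stamp: Loose wooden hand stamp, 70 mm high, 32 mm wide, standing on the board's near (-x) side. Origin under its foot.
- carton: Loose small carton 42 x 60 x 40 mm on the board's near side. Origin under its centre.
- tape: Loose ring of clear tape lying beyond the gauge, 84 mm wide, 25 mm high.
- inktin: Loose round black ink tin beyond the gauge, 64 mm wide, 18 mm high.
- parcel: Loose cardboard parcel 160 x 110 x 70 mm to the right of the gauge.
- stapler: Loose grey stapler 130 x 36 x 45 mm to the left.
- pencup: Loose steel cup, 76 mm wide, 100 mm high, to the left.

How it is judged:
By the outcome, as a careful person would: the job done as asked, in the order asked, and still so for the second after the job is handed in, with the robot touching nothing.
It also fails if it takes over 48 s, if anything falls off the work surface, if the arm or the gripper's body presses on something with over 40 N, if the wrist force passes 120 N, or if a joint passes its speed limit or range.

## Working session

There is one attempt and no reset: what is moved stays moved. The work goes in short steps, Python scripts to look and compute and a tool call to move; the robot and the scene stay as the last step left them, time stands still between calls to the robot, and variables do not carry over. Pictures are saved under pics/ and viewed, at most 10 in all, crops included, and the job is handed in when it is done.

Besides the shell and the picture viewer there is one more tool, called by a JSON object that holds its "name" and its "arguments". send_rows: Moves the arm, as the interface text tells. Its arguments: {"type":"object","properties":{"targets":{"type":"array"}},"required":["targets"]}

```bash
mkdir -p pics; ls; cat > h.py <<'E'
import numpy as np, cv2
from bench import arm
def grab(n,f=None):
    im,d=arm.get_image(n); 
    if f: cv2.imwrite('pics/'+f,im[:,:,::-1])
    return im,d,arm.camera_model(n)
def world(m,d):
    v,u=np.mgrid[:d.shape[0],:d.shape[1]]
    p=np.stack([(u-m['cx'])/m['fx']*d,(v-m['cy'])/m['fy']*d,d,np.ones_like(d)],-1)
    return (p@np.array(m['cam_to_world']).T)[...,:3]
E
python3 - <<'E'
from h import *
for n in ['top','scene']:
    im,d,m=grab(n,n+'0.png'); W=world(m,d)
    np.savez(n+'0.npz',W=W,d=d,im=im)
    print(n,np.round(np.array(m['cam_to_world'])[:3,3]))
    for t in ['gauge','stop','flap','pin','cap_a','stamp','carton','plate_rear']:
        for r in arm.boxes_of(n,t)[:2]:
            x,y,w,h=[int(a) for a in r['rect']]
            print(t,round(r['score'],2),x,y,w,h,np.round(W[min(383,y+h//2),min(511,x+w//2)]))
s=arm.read_state();print(s)
E
```

```text
pics
top [ 444.  -20. 1475.]
gauge 0.85 205 168 131 87 [525. -55.  26.]
stop 0.91 283 186 18 33 [ 554. -131.   80.]
flap 0.67 290 198 7 11 [ 550. -134.   84.]
flap 0.16 374 191 48 48 [ 507. -503.   71.]
stamp 0.6 251 236 6 9 [421.   3.  80.]
stamp 0.36 283 189 17 33 [ 542. -126.   93.]
carton 0.57 288 222 19 13 [ 463. -150.   54.]
plate_rear 0.65 284 190 16 32 [ 539. -130.   95.]
plate_rear 0.27 285 150 15 21 [ 718. -139.   -2.]
scene [1259. -365. 1078.]
gauge 0.74 156 147 150 117 [550. -66.  10.]
stop 0.8 194 187 30 34 [ 560. -140.   70.]
flap 0.6 199 185 15 21 [ 539. -139.   88.]
pin 0.38 253 200 7 13 [612. -12.  52.]
stamp 0.64 230 155 8 19 [426.   1.  41.]
carton 0.88 182 177 24 19 [ 465. -151.   52.]
plate_rear 0.9 194 183 31 37 [ 558. -138.   81.]
{'clock': 0.9, 'joints': array([ 1.36061045e+00,  3.84683106e-01,  7.90297613e-03, -8.51609423e-06,
       -1.19400309e+00, -2.58606372e-01]), 'joint_vel': array([ 0.00137376, -0.00073247,  0.0009108 , -0.00078256, -0.00038377,
       -0.00107575]), 'joint_efforts': array([-3.21562041e-06, -3.92076945e+01,  1.88617587e+01,  4.19052064e+00,
       -2.82497203e-04,  1.98146779e-07]), 'position': array([282.34283881, 557.56564553, 231.32218558]), 'ee_rot': array([ 9.72654408e-01, -2.32257189e-01, -4.11680586e-06, -6.45438336e-06]), 'contact_force': array([-0.54276098,  0.84859514,  0.71420831]), 'wrist_torque': array([ 0.00669135,  0.02156749, -0.04354619]), 'grasp_force': 0.0, 'gripper_width': 85.61273647956135}
```

```bash
python3 - <<'E'
import cv2
a=cv2.imread('pics/top0.png')[140:270,190:350]; b=cv2.imread('pics/scene0.png')[130:275,145:315]
a=cv2.resize(a,(800,600*13//12-60),interpolation=cv2.INTER_CUBIC)[:590]; cv2.imwrite('pics/topc.png',a)
cv2.imwrite('pics/scenec.png',cv2.resize(b,(680,580),interpolation=cv2.INTER_CUBIC))
E
```

```text
(no output)
```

View pics/topc.png

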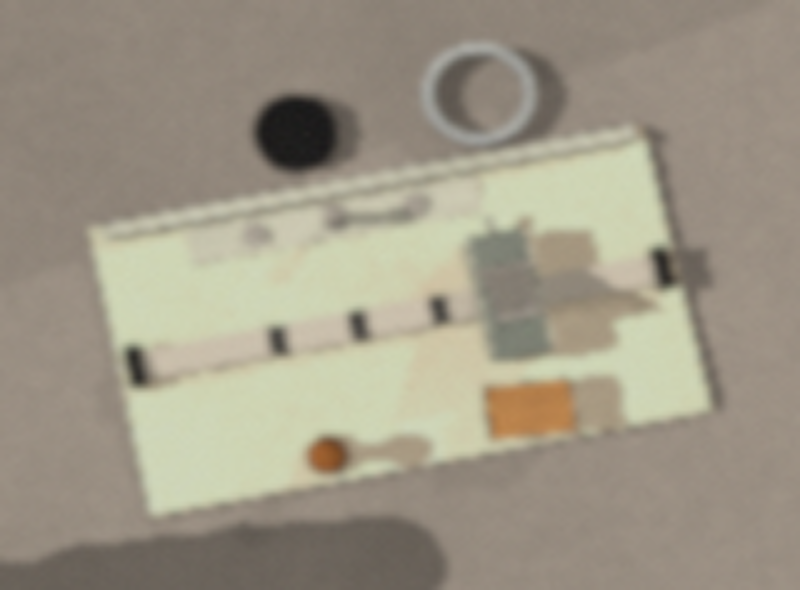

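View pics/scenec.png

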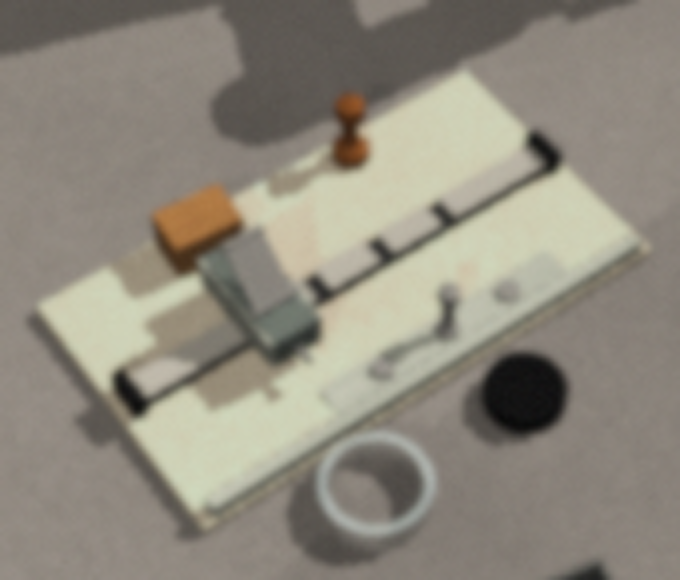

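The wanted notch is the middle one: the pin stands at about (335,215) in the top crop, level with the notch at (358,325). The stop is still short of the first notch at (440,310), and its flap is raised.

```bash
cat >> h.py <<'E'
def ray(m,u,v,z):
    T=np.array(m['cam_to_world']); r=T[:3,:3]@np.array([(u-m['cx'])/m['fx'],(v-m['cy'])/m['fy'],1]); c=T[:3,3]
    return c+r*(z-c[2])/r[2]
E
python3 - <<'E'
from h import *
m=arm.camera_model('top');Z=np.load('top0.npz');im=Z['im'].astype(int);W=Z['W']
# crop->pixel scale 5 in x, 590/130 in y
sy=590/130
if 1:
    b=cv2.imread('pics/topc.png');
    print(b.shape)
def px(cx,cy): return 190+cx/5-.4, 140+cy/sy-.4
import sys
print('scale check',(600*13//12-60))
# dark features near rough positions
for nm,(cx,cy),z in [('end+',(136,366),34),('n90',(278,340),20),('n30',(358,325),20),('n-30',(440,310),20),('end-',(662,268),34)]:
    u,v=px(cx,cy); u0,v0=int(round(u)),int(round(v))
    P=im[v0-6:v0+7,u0-5:u0+6].sum(2); w=np.clip(np.median(P)*0.75-P,0,None).astype(float)
    yy,xx=np.mgrid[v0-6:v0+7,u0-5:u0+6]
    uc,vc=(w*xx).sum()/w.sum(),(w*yy).sum()/w.sum()
    print(nm,round(uc,1),round(vc,1),np.round(ray(m,uc,vc,z),1))
for cx,cy in [(150,515),(712,410),(90,230),(645,128)]:
    print(np.round(ray(m,*px(cx,cy),12 if cy>300 else 30),1))
# points at height of the stop/flap
M=(W[...,2]>50)&(abs(W[...,0]-550)<90)&(abs(W[...,1]+135)<60)
v,u=np.nonzero(M); 
for a,b in zip(range(184,222,2),[0]*40): print(a,np.round(W[a,280:304,2]).astype(int))
E
```

```text
(590, 800, 3)
scale check 590
end+ 216.9 220.5 [491.2 137.5  34. ]
n90 245.2 214.8 [512.2  35.7  20. ]
n30 261.3 211.4 [524.1 -23.3  20. ]
n-30 277.5 207.9 [536.8 -82.4  20. ]
end- 322.4 198.6 [ 569.3 -244.9   34. ]
[373.3 129.1  12. ]
[ 456.2 -281.1   12. ]
[601.5 172.8  30. ]
[ 682.9 -233.8   30. ]
184 [12  9 19 17 18  6 14 17 18 11 10 12 12 11 12 14  9  7 15 15 16  8 12 12]
186 [20 11 17 15 20 15 14 10  8 11 12 11  8  8  5 18  8 15  9 10 14 11 10 13]
188 [14 18 12 17 16 22 15  7 42 13 14 13 16 15 14 17  3 15 13 14 13 12 15 16]
190 [10 16 18 14 13 12 13 12 44 17 14 13 11 13 11  9  9 12 12 13 14 13 13 11]
192 [14 14 13  7 15 67 63 60 64 64 63 58 61 61 59 61 15 20 11 13 18 12 13 10]
194 [10  5  9 65 59 62 64 62 61 56 65 69 62 64 62 63 62 10 10 12 12 18 11 14]
196 [11 12 18 46 65 63 61 69 62 65 62 62 64 62 67 63 60 13 12  7 13  9 12 12]
198 [11 14 14  8 66 65 60 64 59 70 62 66 69 66 70 64 68 63 11 13 11 17  5 14]
200 [ 9 13  7 13 50 58 69 74 70 72 69 73 74 71 75 75 75 64 13  6 16 29 27 25]
202 [13 17 16 14 13 60 62 75 83 80 75 80 80 79 81 80 83 63 30 29 24 24 27 19]
204 [  14   11   27   28   24   54   57   64   90   86   82   91   92   81
   91   82   91   88   61 1475   30   25   29   29]
206 [ 24  24  27  28  24  35  61  60  88  89  97  92  95  97  93  96  91  93
 101  23  26  26  28  27]
208 [ 26  25  24  23  23  22  64  57  61  96  95 104 102 100 103 101 103 102
 108  67  14  10  15  14]
210 [ 23  34  26  31  26  24  42  59  66  95 106 100 104 103 101  61  59  58
  60  65  14   8  11  20]
212 [17 20 13 16 10 13 15 59 64 65 58 68 63 62 64 60 63 65 62 65 58  9 13  8]
214 [15 11 14 11 17 13 12 50 60 61 59 66 64 59 69 60 63 64 59 61 70 13 10 16]
216 [13 14 18 13 17 13 18 15 57 61 58 63 66 60 60 64 62 64 64 65 65 11 13 14]
218 [12 15 17 12 17 16 12 16 62 58 65 64 69 59 62 59 64 61 12 11 10 20 12  6]
220 [12 16  7  8  9 13 14 14 17 12 11 22 14 12 12 15  7 14 12 18 16  9 13 13]
```

```bash
cat >> h.py <<'E'
O=np.array([530.2,-53.7]); GY=np.array([-.2001,.9798]); GX=np.array([.9798,.2001])
def g(p): q=np.asarray(p)[...,:2]-O; return np.stack([q@GX,q@GY,np.asarray(p)[...,2]],-1)
def st():
    s=arm.read_state(); F=s['contact_force']; print(round(s['clock'],2),'g',np.round(g(s['position']),1),'F gx,gy,z',np.round([F[:2]@GX,F[:2]@GY,F[2]],1),'q',np.round(s['ee_rot'],4),s['gripper_width'])
E
python3 - <<'E'
from h import *
for n in ['top','scene']:
    W=np.load(n+'0.npz')['W']; G=g(W)
    M=(abs(G[...,2]-62)<6)&(abs(G[...,0])<60)&(G[...,1]<0)&(G[...,1]>-180)
    P=G[M]; print(n,len(P),np.percentile(P[:,0],[1,50,99]).round(1),np.percentile(P[:,1],[1,4,50,96,99]).round(1))
    M=(G[...,2]>88)&(G[...,2]<125)&(abs(G[...,0])<70)&(G[...,1]<0)&(G[...,1]>-180)
    P=G[M];print('flap',P.mean(0).round(1),P.max(0).round(1),P.min(0).round(1))
    for a in ['pin']:
        M=(G[...,2]>35)&(G[...,2]<80)&(abs(G[...,0]-88)<14)&(abs(G[...,1])<150)
        print('pin',np.median(G[M],0).round(1),M.sum())
st()
E
```

```text
top 228 [-49.8  -5.5  48.2] [-102.3 -101.2  -78.1  -57.5  -56.5]
flap [-11.1 -79.3  97.1] [  2.9 -62.9 110. ] [-22.3 -95.8  88.3]
pin [86.  30.  66.3] 18
scene 256 [-46.8  24.1  50.2] [-103.5 -103.   -89.7  -60.1  -57.7]
flap [-11.9 -80.   95.9] [  4.  -62.8 107.1] [-22.4 -97.4  88. ]
pin [89.8 27.3 61.3] 38
0.9 g [-120.5  648.5  231.3] F gx,gy,z [-0.4  0.9  0.7] q [ 0.9727 -0.2323 -0.     -0.    ] 85.61273647956135
```

{"name": "send_rows", "arguments": {"targets": [{"gripper":1,"az":6.45},{"gripper":1,"az":6.45},{"gripper":1,"az":6.45},{"gripper":1,"az":6.45},{"gripper":1,"az":6.45}]}}

```text
$.targets[0]: bad value
```

{"name": "send_rows", "arguments": {"targets": [{"gripper":1,"az":6.45},{"gripper":1,"az":6.45},{"gripper":1,"az":6.45},{"gripper":1,"x":4},{"gripper":1,"x":4}]}}

```text
$.targets[0]: bad value
```

{"name": "send_rows", "arguments": {"targets": [{"gripper":1,"x":0,"y":0,"z":0,"ax":0,"ay":0,"az":6.45},{"gripper":1,"x":0,"y":0,"z":0,"ax":0,"ay":0,"az":6.45},{"gripper":1,"x":0,"y":0,"z":0,"ax":0,"ay":0,"az":6.45},{"gripper":1,"x":0,"y":0,"z":0,"ax":0,"ay":0,"az":6.45},{"gripper":1,"x":0,"y":0,"z":0,"ax":0,"ay":0,"az":6.45}]}}

```text
clock: 1.32
position: [282.4, 557.6, 231.3]
ee_rot: [0.869, -0.496, -0.0, -0.0]
contact_force: [-0.3, 0.4, -0.7]
gripper_width: 25.6
grasp_force: 0.0
```

{"name": "send_rows", "arguments": {"targets": [{"gripper":1,"x":0,"y":0,"z":0,"ax":0,"ay":0,"az":6.45},{"gripper":1,"x":0,"y":0,"z":0,"ax":0,"ay":0,"az":6.45},{"gripper":1,"x":0,"y":0,"z":0,"ax":0,"ay":0,"az":6.45},{"gripper":1,"x":4,"y":0,"z":0,"ax":0,"ay":0,"az":0},{"gripper":1,"x":4,"y":0,"z":0,"ax":0,"ay":0,"az":0}]}}

```text
clock: 1.73
position: [298.0, 479.3, 230.1]
ee_rot: [0.775, -0.632, 0.0, 0.001]
contact_force: [1.8, -0.4, -0.4]
gripper_width: 0.1
grasp_force: 0.0
```

{"name": "send_rows", "arguments": {"targets": [{"gripper":1,"x":3.95,"y":-0.67,"z":0,"ax":0,"ay":0,"az":0},{"gripper":1,"x":3.95,"y":-0.67,"z":0,"ax":0,"ay":0,"az":0},{"gripper":1,"x":3.95,"y":-0.67,"z":0,"ax":0,"ay":0,"az":0},{"gripper":1,"x":3.95,"y":-0.67,"z":0,"ax":0,"ay":0,"az":0},{"gripper":1,"x":3.95,"y":-0.67,"z":0,"ax":0,"ay":0,"az":0}]}}

```text
clock: 2.15
position: [370.9, 290.6, 231.7]
ee_rot: [0.775, -0.632, 0.0, -0.0]
contact_force: [1.1, -0.9, 0.9]
gripper_width: 0.4
grasp_force: 0.0
```

{"name": "send_rows", "arguments": {"targets": [{"gripper":1,"x":3.95,"y":-0.67,"z":0,"ax":0,"ay":0,"az":0},{"gripper":1,"x":3.95,"y":-0.67,"z":0,"ax":0,"ay":0,"az":0},{"gripper":1,"x":3.95,"y":-0.67,"z":0,"ax":0,"ay":0,"az":0},{"gripper":1,"x":3.95,"y":-0.67,"z":0,"ax":0,"ay":0,"az":0},{"gripper":1,"x":3.95,"y":-0.67,"z":0,"ax":0,"ay":0,"az":0}]}}

```text
clock: 2.57
position: [443.3, 103.7, 231.8]
ee_rot: [0.775, -0.632, 0.0, -0.001]
contact_force: [1.0, 0.2, 0.6]
gripper_width: -0.0
grasp_force: 0.0
```

{"name": "send_rows", "arguments": {"targets": [{"gripper":1,"x":3.95,"y":-0.67,"z":0,"ax":0,"ay":0,"az":0},{"gripper":1,"x":3.95,"y":-0.67,"z":0,"ax":0,"ay":0,"az":0},{"gripper":1,"x":3.95,"y":-0.67,"z":0,"ax":0,"ay":0,"az":0},{"gripper":1,"x":3.95,"y":-0.67,"z":0,"ax":0,"ay":0,"az":0},{"gripper":1,"x":3.95,"y":-0.67,"z":0,"ax":0,"ay":0,"az":0}]}}

```text
clock: 2.98
position: [515.8, -83.3, 231.7]
ee_rot: [0.775, -0.632, 0.0, -0.0]
contact_force: [0.5, 0.9, 1.1]
gripper_width: -0.2
grasp_force: 0.0
```

{"name": "send_rows", "arguments": {"targets": [{"gripper":1,"x":3.95,"y":-0.67,"z":0,"ax":0,"ay":0,"az":0},{"gripper":1,"x":3.95,"y":-0.67,"z":0,"ax":0,"ay":0,"az":0},{"gripper":1,"x":3.95,"y":-0.67,"z":0,"ax":0,"ay":0,"az":0},{"gripper":1,"x":0,"y":0,"z":0,"ax":0,"ay":0,"az":0},{"gripper":1,"x":0,"y":0,"z":0,"ax":0,"ay":0,"az":0}]}}

```text
clock: 3.4
position: [558.8, -195.3, 230.4]
ee_rot: [0.773, -0.634, -0.001, 0.0]
contact_force: [-0.4, -0.0, 0.5]
gripper_width: 0.1
grasp_force: 0.0
```

```bash
python3 -c "
from h import *
st()"
```

```text
3.4 g [  -0.3 -144.4  230.4] F gx,gy,z [-0.4  0.1  0.5] q [ 7.734e-01 -6.339e-01 -6.000e-04  3.000e-04] 0.08964283055177548
```

{"name": "send_rows", "arguments": {"targets": [{"gripper":1,"x":0,"y":0,"z":4,"ax":0,"ay":0,"az":0},{"gripper":1,"x":0,"y":0,"z":4,"ax":0,"ay":0,"az":0},{"gripper":1,"x":0,"y":0,"z":4,"ax":0,"ay":0,"az":0},{"gripper":1,"x":0,"y":0,"z":3.2,"ax":0,"ay":0,"az":0},{"gripper":1,"x":0,"y":0,"z":3,"ax":0,"ay":0,"az":0}]}}

```text
clock: 3.82
position: [557.8, -191.9, 47.8]
ee_rot: [0.775, -0.632, -0.0, 0.0]
contact_force: [0.2, 0.1, 0.9]
gripper_width: 0.4
grasp_force: 0.0
```

{"name": "send_rows", "arguments": {"targets": [{"gripper":1,"x":-0.5,"y":0,"z":0,"ax":0,"ay":0,"az":0},{"gripper":1,"x":-0.5,"y":0,"z":0,"ax":0,"ay":0,"az":0},{"gripper":1,"x":-0.5,"y":0,"z":0,"ax":0,"ay":0,"az":0},{"gripper":1,"x":-0.5,"y":0,"z":0,"ax":0,"ay":0,"az":0},{"gripper":1,"x":0,"y":0,"z":0,"ax":0,"ay":0,"az":0}]}}

```text
clock: 4.23
position: [556.0, -172.5, 51.9]
ee_rot: [0.775, -0.632, 0.002, -0.001]
contact_force: [0.9, 0.3, -0.2]
gripper_width: 0.4
grasp_force: 0.0
```

```bash
python3 -c "
from h import *
st()"
```

```text
4.23 g [   1.5 -121.6   51.9] F gx,gy,z [ 0.9  0.1 -0.2] q [ 0.7752 -0.6318  0.0018 -0.0014] 0.37830082148264105
```

{"name": "send_rows", "arguments": {"targets": [{"gripper":1,"x":-0.5,"y":0,"z":0,"ax":0,"ay":0,"az":0},{"gripper":1,"x":-0.5,"y":0,"z":0,"ax":0,"ay":0,"az":0},{"gripper":1,"x":-0.5,"y":0,"z":0,"ax":0,"ay":0,"az":0},{"gripper":1,"x":-0.5,"y":0,"z":0,"ax":0,"ay":0,"az":0},{"gripper":1,"x":-0.5,"y":0,"z":0,"ax":0,"ay":0,"az":0}]}}

```text
clock: 4.65
position: [550.4, -149.2, 50.0]
ee_rot: [0.775, -0.632, 0.001, -0.0]
contact_force: [2.3, -1.7, 2.0]
gripper_width: 0.0
grasp_force: 1.3
```

{"name": "send_rows", "arguments": {"targets": [{"gripper":1,"x":-0.5,"y":0,"z":0,"ax":0,"ay":0,"az":0},{"gripper":1,"x":-0.5,"y":0,"z":0,"ax":0,"ay":0,"az":0},{"gripper":1,"x":-0.5,"y":0,"z":0,"ax":0,"ay":0,"az":0},{"gripper":1,"x":-0.5,"y":0,"z":0,"ax":0,"ay":0,"az":0},{"gripper":1,"x":0,"y":0,"z":0,"ax":0,"ay":0,"az":0}]}}

```text
clock: 5.07
position: [544.8, -128.5, 48.9]
ee_rot: [0.775, -0.632, -0.001, 0.0]
contact_force: [-0.5, -0.9, -0.0]
gripper_width: 0.1
grasp_force: 0.5
```

```bash
cat >> h.py <<'E'
def stop(n,f=None,y0=-60):
    im,d,m=grab(n,f); G=g(world(m,d))
    M=(abs(G[...,2]-62)<6)&(abs(G[...,0])<48)&(G[...,1]<y0+75)&(G[...,1]>y0-75)
    # only the outer block ends, free of the flap and fingers
    for lo,hi in [(-48,-30),(26,48)]:
        P=G[M&(G[...,0]>lo)&(G[...,0]<hi)]; print(n,lo,len(P),np.percentile(P[:,1],[2,50,98]).round(1))
E
python3 -c "
from h import *
st(); stop('top'); stop('scene')"
```

```text
5.07 g [ -0.6 -76.2  48.9] F gx,gy,z [-0.6 -0.8 -0. ] q [ 7.747e-01 -6.323e-01 -9.000e-04  3.000e-04] 0.0912845717308089
top -48 62 [-64.5 -42.  -20.9]Traceback (most recent call last):
  File "<string>", line 3, in <module>
    st(); stop('top'); stop('scene')
          ~~~~^^^^^^^
  File "h.py", line 23, in stop
    P=G[M&(G[...,0]>lo)&(G[...,0]<hi)]; print(n,lo,len(P),np.percentile(P[:,1],[2,50,98]).round(1))
                                                          ~~~~~~~~~~~~~^^^^^^^^^^^^^^^^^^
    return _quantile_unchecked(
        a, q, axis, out, overwrite_input, method, keepdims, weights)
    return _ureduce(a,
                    func=_quantile_ureduce_func,
    ...<5 lines>...
                    overwrite_input=overwrite_input,
                    method=method)
    r = func(a, **kwargs)
    result = _quantile(arr,
                       quantiles=q,
    ...<2 lines>...
                       out=out,
                       weights=wgt)
    slices_having_nans = np.isnan(arr[-1, ...])
                                  ~~~^^^^^^^^^
IndexError: index -1 is out of bounds for axis 0 with size 0
```

{"name": "send_rows", "arguments": {"targets": [{"gripper":1,"x":-0.4,"y":0,"z":0,"ax":0,"ay":0,"az":0},{"gripper":1,"x":-0.4,"y":0,"z":0,"ax":0,"ay":0,"az":0},{"gripper":1,"x":-0.4,"y":0,"z":0,"ax":0,"ay":0,"az":0},{"gripper":1,"x":-0.2,"y":0,"z":0,"ax":0,"ay":0,"az":0},{"gripper":1,"x":-0.2,"y":0,"z":0,"ax":0,"ay":0,"az":0}]}}

```text
clock: 5.53
position: [541.9, -114.8, 48.8]
ee_rot: [0.775, -0.632, -0.0, 0.001]
contact_force: [2.4, -14.2, -4.8]
gripper_width: -0.0
grasp_force: 6.8
```

{"name": "send_rows", "arguments": {"targets": [{"gripper":1,"x":-0.2,"y":0,"z":0,"ax":0,"ay":0,"az":0},{"gripper":1,"x":-0.2,"y":0,"z":0,"ax":0,"ay":0,"az":0},{"gripper":1,"x":-0.2,"y":0,"z":0,"ax":0,"ay":0,"az":0},{"gripper":1,"x":-0.2,"y":0,"z":0,"ax":0,"ay":0,"az":0},{"gripper":1,"x":-0.2,"y":0,"z":0,"ax":0,"ay":0,"az":0}]}}

```text
clock: 5.95
position: [540.0, -104.0, 49.1]
ee_rot: [0.775, -0.633, -0.0, 0.0]
contact_force: [-0.1, -2.7, -0.1]
gripper_width: 0.4
grasp_force: 1.0
```

{"name": "send_rows", "arguments": {"targets": [{"gripper":1,"x":-0.2,"y":0,"z":0,"ax":0,"ay":0,"az":0},{"gripper":1,"x":-0.2,"y":0,"z":0,"ax":0,"ay":0,"az":0},{"gripper":1,"x":-0.2,"y":0,"z":0,"ax":0,"ay":0,"az":0},{"gripper":1,"x":-0.2,"y":0,"z":0,"ax":0,"ay":0,"az":0},{"gripper":1,"x":0,"y":0,"z":0,"ax":0,"ay":0,"az":0}]}}

```text
clock: 6.37
position: [539.3, -95.6, 49.5]
ee_rot: [0.775, -0.632, 0.0, -0.0]
contact_force: [-0.1, 0.2, 0.1]
gripper_width: 0.2
grasp_force: 0.0
```

```bash
sed -i 's/,(26,48)\]/]/' h.py; python3 -c "
from h import *
st(); stop('top',None,0)"
```

```text
6.37 g [  0.5 -42.9  49.5] F gx,gy,z [-0.1  0.2  0.1] q [ 7.748e-01 -6.322e-01  3.000e-04 -5.000e-04] 0.23247188255533488
top -48 61 [-31.2 -11.1  11.8]
```

{"name": "send_rows", "arguments": {"targets": [{"gripper":1,"x":-0.4,"y":0,"z":0,"ax":0,"ay":0,"az":0},{"gripper":1,"x":-0.4,"y":0,"z":0,"ax":0,"ay":0,"az":0},{"gripper":1,"x":-0.4,"y":0,"z":0,"ax":0,"ay":0,"az":0},{"gripper":1,"x":-0.4,"y":0,"z":0,"ax":0,"ay":0,"az":0},{"gripper":1,"x":-0.4,"y":0,"z":0,"ax":0,"ay":0,"az":0}]}}

```text
clock: 6.83
position: [535.6, -76.3, 49.7]
ee_rot: [0.775, -0.632, 0.001, -0.001]
contact_force: [1.6, -2.3, 0.3]
gripper_width: -0.1
grasp_force: 1.3
```

{"name": "send_rows", "arguments": {"targets": [{"gripper":1,"x":-0.3,"y":0,"z":0,"ax":0,"ay":0,"az":0},{"gripper":1,"x":-0.3,"y":0,"z":0,"ax":0,"ay":0,"az":0},{"gripper":1,"x":-0.3,"y":0,"z":0,"ax":0,"ay":0,"az":0},{"gripper":1,"x":-0.1,"y":0,"z":0,"ax":0,"ay":0,"az":0},{"gripper":1,"x":0,"y":0,"z":0,"ax":0,"ay":0,"az":0}]}}

```text
clock: 7.25
position: [532.2, -66.5, 49.1]
ee_rot: [0.775, -0.632, -0.001, 0.0]
contact_force: [0.1, 0.4, 0.7]
gripper_width: 0.1
grasp_force: 0.0
```

```bash
python3 -c "
from h import *
st(); stop('top',None,20)"
```

```text
7.25 g [ -0.6 -13.   49.1] F gx,gy,z [0.1 0.4 0.7] q [ 7.746e-01 -6.324e-01 -6.000e-04  4.000e-04] 0.12316838686445006
top -48 57 [ 0.1 20.2 42.2]
```

{"name": "send_rows", "arguments": {"targets": [{"gripper":1,"x":-0.1,"y":0,"z":0,"ax":0,"ay":0,"az":0},{"gripper":1,"x":-0.1,"y":0,"z":0,"ax":0,"ay":0,"az":0},{"gripper":1,"x":-0.1,"y":0,"z":0,"ax":0,"ay":0,"az":0},{"gripper":1,"x":-0.1,"y":0,"z":0,"ax":0,"ay":0,"az":0}]}}

```text
clock: 7.63
position: [531.6, -63.1, 49.0]
ee_rot: [0.774, -0.633, -0.0, 0.0]
contact_force: [-1.0, -0.6, -0.1]
gripper_width: 0.1
grasp_force: 0.3
```

{"name": "send_rows", "arguments": {"targets": [{"gripper":1,"x":-0.1,"y":0,"z":0,"ax":0,"ay":0,"az":0},{"gripper":1,"x":-0.1,"y":0,"z":0,"ax":0,"ay":0,"az":0}]}}

```text
clock: 7.8
position: [531.9, -60.8, 49.3]
ee_rot: [0.775, -0.632, 0.0, -0.0]
contact_force: [0.8, -0.3, 0.7]
gripper_width: -0.1
grasp_force: 0.0
```

```bash
python3 -c "
from h import *
st(); stop('top',None,20)"
```

```text
7.8 g [ 0.2 -7.3 49.3] F gx,gy,z [ 0.8 -0.5  0.7] q [ 7.746e-01 -6.325e-01  1.000e-04 -2.000e-04] -0.09161109707552814
top -48 60 [ 7.  28.8 49.8]
```

{"name": "send_rows", "arguments": {"targets": [{"gripper":1,"x":-0.1,"y":0,"z":0,"ax":0,"ay":0,"az":0},{"gripper":1,"x":0,"y":0,"z":0,"ax":0,"ay":0,"az":0}]}}

```text
clock: 8.02
position: [531.7, -59.8, 49.4]
ee_rot: [0.775, -0.632, 0.0, -0.0]
contact_force: [-0.2, 0.2, -0.2]
gripper_width: 0.3
grasp_force: 0.0
```

{"name": "send_rows", "arguments": {"targets": [{"gripper":1,"x":-0.1,"y":0,"z":0,"ax":0,"ay":0,"az":0},{"gripper":1,"x":0,"y":0,"z":0,"ax":0,"ay":0,"az":0}]}}

```text
clock: 8.18
position: [531.4, -58.9, 49.4]
ee_rot: [0.775, -0.632, 0.0, -0.0]
contact_force: [-0.8, 0.9, -1.2]
gripper_width: -0.2
grasp_force: 0.0
```

```bash
python3 -c "
from h import *
st(); stop('top',None,20)"
```

```text
8.18 g [ 0.1 -5.4 49.4] F gx,gy,z [-0.6  1.  -1.2] q [ 7.746e-01 -6.324e-01  0.000e+00 -1.000e-04] -0.17597538006622487
top -48 56 [ 8.5 31.  51.3]
```

{"name": "send_rows", "arguments": {"targets": [{"gripper":1,"x":-0.1,"y":0,"z":0,"ax":0,"ay":0,"az":0},{"gripper":1,"x":0,"y":0,"z":0,"ax":0,"ay":0,"az":0}]}}

```text
clock: 8.4
position: [531.1, -58.0, 49.3]
ee_rot: [0.775, -0.632, -0.0, -0.0]
contact_force: [0.2, 0.4, -0.2]
gripper_width: 0.2
grasp_force: 0.0
```

{"name": "send_rows", "arguments": {"targets": [{"gripper":1,"x":-0.05,"y":0,"z":0,"ax":0,"ay":0,"az":0},{"gripper":1,"x":0,"y":0,"z":0,"ax":0,"ay":0,"az":0}]}}

```text
clock: 8.57
position: [531.0, -57.6, 49.3]
ee_rot: [0.775, -0.632, -0.0, -0.0]
contact_force: [-0.2, -0.7, 0.4]
gripper_width: -0.2
grasp_force: 0.0
```

{"name": "send_rows", "arguments": {"targets": [{"gripper":1,"x":1.5,"y":0,"z":0,"ax":0,"ay":0,"az":0},{"gripper":1,"x":1.5,"y":0,"z":0,"ax":0,"ay":0,"az":0},{"gripper":1,"x":0,"y":0,"z":-4,"ax":0,"ay":0,"az":0},{"gripper":1,"x":0,"y":0,"z":-4,"ax":0,"ay":0,"az":0},{"gripper":1,"x":0,"y":0,"z":-3,"ax":0,"ay":0,"az":0}]}}

```text
clock: 8.98
position: [537.7, -87.5, 161.7]
ee_rot: [0.775, -0.632, 0.001, -0.0]
contact_force: [0.7, -0.1, 0.7]
gripper_width: 0.0
grasp_force: 0.0
```

```bash
python3 -c "
from h import *
st(); stop('top','t2.png',20); stop('scene','s2.png',20)
b=cv2.imread('pics/s2.png')[130:275,145:315]
cv2.imwrite('pics/s2c.png',cv2.resize(b,(680,580),interpolation=cv2.INTER_CUBIC))"
```

```text
8.98 g [  0.6 -34.6 161.7] F gx,gy,z [ 0.6 -0.3  0.7] q [ 7.746e-01 -6.325e-01  8.000e-04 -2.000e-04] 0.011588527650395716
top -48 64 [ 7.9 29.5 51.2]
scene -48 31 [ 5.8 16.6 26.9]
```

View pics/s2c.png

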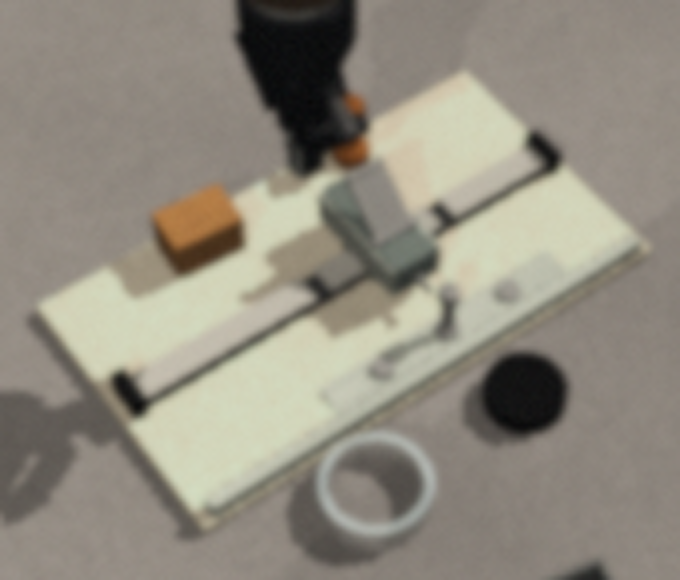

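The stop sits over the middle notch, with its pointer at (430,285) towards the pin at (450,300). Its measured y is about 29.6. Next I press the flap.

{"name": "send_rows", "arguments": {"targets": [{"gripper":1,"x":-3.2,"y":1.1,"z":0,"ax":0,"ay":0,"az":0},{"gripper":1,"x":-3.2,"y":1.1,"z":0,"ax":0,"ay":0,"az":0},{"gripper":1,"x":0,"y":0,"z":2,"ax":0,"ay":0,"az":0},{"gripper":1,"x":0,"y":0,"z":2,"ax":0,"ay":0,"az":0},{"gripper":1,"x":0,"y":0,"z":0.8,"ax":0,"ay":0,"az":0}]}}

```text
clock: 9.5
position: [500.6, -28.4, 108.9]
ee_rot: [0.775, -0.632, -0.002, 0.001]
contact_force: [-0.9, -0.4, -0.8]
gripper_width: -0.0
grasp_force: 0.0
```

{"name": "send_rows", "arguments": {"targets": [{"gripper":1,"x":0,"y":0,"z":0.6,"ax":0,"ay":0,"az":0},{"gripper":1,"x":0,"y":0,"z":0.6,"ax":0,"ay":0,"az":0},{"gripper":1,"x":0,"y":0,"z":0.6,"ax":0,"ay":0,"az":0},{"gripper":1,"x":0,"y":0,"z":0.4,"ax":0,"ay":0,"az":0},{"gripper":1,"x":0,"y":0,"z":0.3,"ax":0,"ay":0,"az":0}]}}

```text
clock: 9.92
position: [503.0, -28.9, 86.1]
ee_rot: [0.774, -0.633, 0.0, -0.0]
contact_force: [-1.1, -0.6, 2.1]
gripper_width: 0.0
grasp_force: 0.9
```

```bash
python3 -c "
from h import *
st()"
```

```text
9.92 g [-21.7  29.7  86.1] F gx,gy,z [-1.2 -0.4  2.1] q [ 7.744e-01 -6.326e-01  2.000e-04 -2.000e-04] 0.016817802685982264
```

{"name": "send_rows", "arguments": {"targets": [{"gripper":1,"x":0,"y":0.1,"z":0.3,"ax":0,"ay":0,"az":0},{"gripper":1,"x":0,"y":0.1,"z":0.3,"ax":0,"ay":0,"az":0},{"gripper":1,"x":0,"y":0.1,"z":0.3,"ax":0,"ay":0,"az":0},{"gripper":1,"x":0,"y":0,"z":0.3,"ax":0,"ay":0,"az":0},{"gripper":1,"x":0,"y":0,"z":0.2,"ax":0,"ay":0,"az":0}]}}

```text
clock: 10.33
position: [499.7, -29.4, 72.0]
ee_rot: [0.775, -0.632, -0.0, 0.0]
contact_force: [-0.9, -0.3, 1.3]
gripper_width: 0.2
grasp_force: 0.6
```

{"name": "send_rows", "arguments": {"targets": [{"gripper":1,"x":0,"y":0,"z":0.1,"ax":0,"ay":0,"az":0},{"gripper":1,"x":0,"y":0,"z":0.1,"ax":0,"ay":0,"az":0}]}}

```text
clock: 10.5
position: [499.6, -29.3, 70.1]
ee_rot: [0.775, -0.632, -0.0, 0.0]
contact_force: [-1.1, -1.1, 0.4]
gripper_width: -0.2
grasp_force: 0.6
```

{"name": "send_rows", "arguments": {"targets": [{"gripper":1,"x":0,"y":0,"z":0.1,"ax":0,"ay":0,"az":0},{"gripper":1,"x":0,"y":0,"z":0,"ax":0,"ay":0,"az":0}]}}

```text
clock: 10.67
position: [499.7, -29.2, 69.1]
ee_rot: [0.775, -0.632, -0.0, -0.0]
contact_force: [-1.0, -0.4, 0.4]
gripper_width: -0.3
grasp_force: 0.0
```

{"name": "send_rows", "arguments": {"targets": [{"gripper":1,"x":0,"y":0,"z":0.05,"ax":0,"ay":0,"az":0},{"gripper":1,"x":0,"y":0,"z":0,"ax":0,"ay":0,"az":0}]}}

```text
clock: 10.83
position: [499.9, -29.2, 69.0]
ee_rot: [0.775, -0.632, 0.0, -0.0]
contact_force: [-0.5, 0.7, 1.2]
gripper_width: -0.2
grasp_force: 0.6
```

{"name": "send_rows", "arguments": {"targets": [{"gripper":1,"x":0,"y":0,"z":0.05,"ax":0,"ay":0,"az":0},{"gripper":1,"x":0,"y":0,"z":0,"ax":0,"ay":0,"az":0}]}}

```text
clock: 11.0
position: [500.0, -29.2, 68.7]
ee_rot: [0.775, -0.632, 0.0, -0.0]
contact_force: [-0.5, 0.0, 4.7]
gripper_width: -0.1
grasp_force: 2.0
```

Resistance is starting to rise, so I press a little more firmly.

{"name": "send_rows", "arguments": {"targets": [{"gripper":1,"x":0,"y":0,"z":0.05,"ax":0,"ay":0,"az":0},{"gripper":1,"x":0,"y":0,"z":0,"ax":0,"ay":0,"az":0}]}}

```text
clock: 11.17
position: [500.0, -29.3, 68.5]
ee_rot: [0.775, -0.632, 0.0, -0.0]
contact_force: [-1.3, 0.8, 6.6]
gripper_width: 0.0
grasp_force: 3.3
```

{"name": "send_rows", "arguments": {"targets": [{"gripper":1,"x":0,"y":0,"z":0.05,"ax":0,"ay":0,"az":0},{"gripper":1,"x":0,"y":0,"z":0,"ax":0,"ay":0,"az":0}]}}

```text
clock: 11.33
position: [500.1, -29.3, 68.3]
ee_rot: [0.775, -0.632, 0.0, -0.0]
contact_force: [-1.9, 0.5, 8.7]
gripper_width: -0.3
grasp_force: 4.4
```

{"name": "send_rows", "arguments": {"targets": [{"gripper":1,"x":0,"y":0,"z":0.08,"ax":0,"ay":0,"az":0},{"gripper":1,"x":0,"y":0,"z":0,"ax":0,"ay":0,"az":0}]}}

```text
clock: 11.5
position: [500.1, -29.3, 68.0]
ee_rot: [0.775, -0.632, 0.0, -0.0]
contact_force: [-3.6, 1.1, 12.8]
gripper_width: -0.3
grasp_force: 6.2
```

{"name": "send_rows", "arguments": {"targets": [{"gripper":1,"x":0,"y":0,"z":-1,"ax":0,"ay":0,"az":0},{"gripper":1,"x":0,"y":0,"z":-4,"ax":0,"ay":0,"az":0},{"gripper":1,"x":0,"y":0,"z":-4,"ax":0,"ay":0,"az":0},{"gripper":1,"x":0,"y":0,"z":-4,"ax":0,"ay":0,"az":0},{"gripper":1,"x":-4,"y":0,"z":0,"ax":0,"ay":0,"az":0}]}}

```text
clock: 11.92
position: [497.5, 7.6, 204.6]
ee_rot: [0.773, -0.634, 0.006, -0.006]
contact_force: [2.5, 1.9, 0.8]
gripper_width: -0.1
grasp_force: 0.0
```

{"name": "send_rows", "arguments": {"targets": [{"gripper":1,"x":-4,"y":0,"z":0,"ax":0,"ay":0,"az":0},{"gripper":1,"x":-4,"y":0,"z":0,"ax":0,"ay":0,"az":0},{"gripper":1,"x":-4,"y":0,"z":0,"ax":0,"ay":0,"az":0},{"gripper":1,"x":-4,"y":0,"z":0,"ax":0,"ay":0,"az":0},{"gripper":1,"x":-4,"y":0,"z":0,"ax":0,"ay":0,"az":0}]}}

```text
clock: 12.33
position: [450.9, 207.6, 196.5]
ee_rot: [0.775, -0.633, -0.0, -0.0]
contact_force: [0.2, -0.0, -1.5]
gripper_width: -0.0
grasp_force: 0.0
```

```bash
python3 -c "
from h import *
st(); stop('top','t3.png',20); im,d,m=grab('top'); G=g(world(m,d))
for lo in range(-40,30,10):
  P=G[(abs(G[...,1]-30)<12)&(G[...,0]>lo)&(G[...,0]<lo+10)]; print(lo,np.median(P[:,2]).round(1))
grab('scene','s3.png')
b=cv2.imread('pics/s3.png')[130:275,145:315]
cv2.imwrite('pics/s3c.png',cv2.resize(b,(680,580),interpolation=cv2.INTER_CUBIC))"
```

```text
12.33 g [-25.4 271.9 196.5] F gx,gy,z [ 0.2 -0.1 -1.5] q [ 7.746e-01 -6.325e-01 -1.000e-04 -4.000e-04] -0.01202204692663288
top -48 54 [ 7.7 29.5 51.3]
-40 65.9
-30 67.6
-20 69.3
-10 68.7
0 68.0
10 68.3
20 65.3
```

View pics/s3c.png

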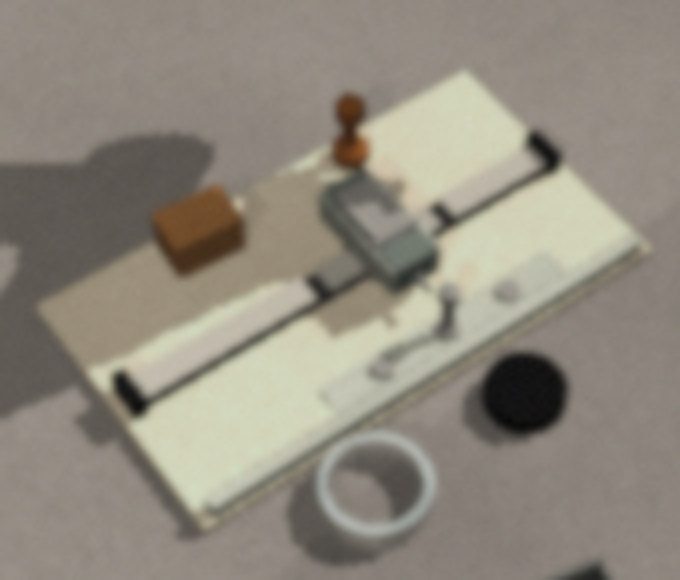

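The flap lies flat, at about 68 mm along its whole length. The stop is in the middle notch at y ≈ 29.5, and everything else is where it was.

```bash
python3 -c "
from bench import arm
print(arm.job_done())"
```

```text
the job is handed in; nothing more can be done
None
```

The sliding stop is in the notch beside the tall pin, its flap is pressed flat, the hand is clear, and I handed the job in at about 12.5 s.

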